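# Reset the tripped breaker under the push-latch cover of a site power box

## Task

The vacuum's circuit has tripped: press the yellow cover of the power box in at its thumb mark and let go, so that it pops fully open, and push the tripped reset button (the one that stands out with its red band showing) fully home. Then swing the cover down again and press it in until it latches and stays flush when you let go. Only push with the fingers: do not take hold of the cover, and leave the tape, tools, tins and everything else where they are.

Things in the scene. Friction and masses are not known exactly. Their poses are not given: they have to be found in the camera images.
- box: power box fixed on the table: black housing 260 (x) x 340 (y) x 115 mm high, orange corners. Origin: centre of its underside; x runs along the cover's hinge, z up. Deck (flat top) at z 115 mm. Under the yellow cover is a well (y +5 to -110 mm, x -85 to +85 mm) with the breaker panel 24 mm below the deck. On the deck's +y half: outlet caps 14 mm high at x below -40 mm, small lamps, the tape.
- cover (a joint): angle of the cover, rad: 0 = latched, flush; 1.5 = fully open, upright; -0.037 = pressed in to its stop (4.5 mm in at the thumb mark; go all the way). Push latch: pressed to the stop by the free edge (2 to 3 N, then hard) and let go, the latched cover springs fully open in 1 s if nothing is in its way. The open cover pressed to the stop and let go catches at 0; once more would reopen it.
- cover_press (a point): centre of the round thumb mark on the cover's outer face, 118 mm from the hinge line, 17 mm from the free edge, midway along x, 3 mm above the deck when shut; moves with the cover. Axes: x along the hinge, -y from the hinge to the free edge, z out of the outer face.
- cover_hinge (a point): middle of the cover's hinge line, at deck height, fixed; axes as the box. Shut, the yellow cover (170 mm along x, 135 mm wide, 6 mm thick) reaches from here to its free edge 135 mm towards -y; open, its outer face looks to +y. It is shut by pushing the outer face over and down from the +y side (1 to 3 N). A steel staple stands 23 mm out of its inner face at the middle of the free edge.
- reset_button (a joint): how far the tripped breaker's reset button is pushed in, m: 0 to 0.001 = tripped, standing 8 mm out; 0.008 = fully home. It needs about 4 N and stays where it is pushed.
- button_top (a point): centre of the top of the tripped reset button: white cap 16 mm across on a red band 20 mm across that shows only while it stands out. Tripped, its top is about 9 mm below the deck, fully home 17 mm below, 1 mm proud of its 25 mm aluminium collar. It lies 88 mm from the hinge line towards the free edge, in one of three places 48 mm apart along x.
- breaker_b: one of two other breakers on the panel, still in: white cap 16 mm across in an aluminium collar, no red band. Origin: centre of its underside on the panel, 24 mm below the deck.
- breaker_c: the second breaker that is still in, same as breaker_b
- tape: roll of yellow masking tape, 90 mm across, 25 mm high, lying flat on the deck of the power box behind the hinge. Leave it alone. Origin: centre of its underside.
- putty_knife: putty knife, 200 mm long, lying on the table beside the box. Leave it alone. Origin: centre of its underside.
- paint_can: paint can, 90 mm across, 120 mm high. Leave it alone. Origin: centre of its underside.
- spray_bottle: green spray bottle with a white head, 72 mm across, 182 mm high. Leave it alone. Origin: centre of its underside.
- filler_tin: square orange filler tin, 70 x 70 x 146 mm. Leave it alone. Origin: centre of its underside.
- power_strip: white four-way power strip, 280 x 60 x 40 mm. Leave it alone. Origin: centre of its underside.
- hammer: hammer, 260 mm long, lying on the table. Leave it alone. Origin: centre of its underside.

How it is judged (in metres and radians):
On the way, in this order (a step that is already met when the one before it is completed fails the run):
1. the cover has popped fully open (value of joint cover above 1.35 rad), for 0.2 s.
2. with the cover open, the tripped button is pushed fully home (value of joint reset_button above 0.0068 m and value of joint cover above 0.7 rad), for 0.2 s.
At the end, for the whole second after the job is handed in: The cover is latched shut and at rest, flush within about 2.5 mm at its free edge, with nothing holding it down, and the reset button is still home (within 1.2 mm) (value of joint cover between -0.015 and 0.02 rad and velocity of joint cover between -0.05 and 0.05 rad/s and value of joint reset_button above 0.0068 m); the robot touches nothing.
It fails at once if the cover is pinched: the fingers on its outer and inner faces at once (contact force between the fingers and cover_c0 above 2 N and contact force between the fingers and cover_c1 above 2 N).
It fails at once if the tape, putty knife, hammer, power strip, paint can, spray bottle or filler tin is knocked aside, moved or lifted (25 mm) (distance of any of tape, putty_knife, paint_can, spray_bottle, filler_tin, power_strip, hammer from where it was at the start of the episode above 0.025 m).
It also fails if it takes over 51 s, if anything falls off the work surface, if the arm or the gripper's body presses on something with over 40 N, if the wrist force passes 120 N, or if a joint passes its speed limit or range.

## Robot

A 7-joint arm with a two-finger parallel gripper is mounted at the origin on the work surface. World frame = base frame: x ahead of the robot, y to its left, z up, the work surface at z = 0. Lengths are in m, angles in degrees, forces in N, time in s.
With the tool pointing down it reaches from about 0.425 to 0.95 m from the base axis. Payload 4.7 kg.
Tool frame: the origin (TCP) lies at the very end of the fingers, on their centre line; the grasp point (between the pads) lies 19 mm behind it; z points along the fingers, y is the line along which they close (so a half turn about z gives the same grasp; the last joint's range is limited). The gripper opens to 87 mm and grips with 3 to 60 N. Pads are 19 mm wide; open, the fingers measure 117 mm over their backs; the gripper's body (75 mm by 190 mm) begins 51 mm behind the grasp point.
Start: joints at [-74.421, 26.849, -2.785, 87.806, 1.381, 65.374, -4.715], TCP at [0.2, 0.645, 0.223] pointing down, gripper open.
Joint ranges: [-148.3, 148.3], [-19.14, 114.17], [-79.39, 73.82], [5.75, 140.21], [-59.74, 239.74], [12.07, 113.84], [-152.46, 152.46]. Speed limits (degrees/s): [147.25, 147.25, 180, 180, 180, 180, 180].

## Interface

Orientations are given as [roll, pitch, yaw] about the fixed x, y, z axes, in that order (R = Rz(yaw) Ry(pitch) Rx(roll)).
In Python, from workcell import manip gives the robot as it stands.
- The arm moves only by the tool servo_tool, never from a script. Its argument "commands" is a list of rows, each a list of 5 numbers: the opening in per cent of the stroke, from 0 (shut) to 100 (fully open), then the shift along the tool's x, y, z in cm, then the turn about the tool's z in rad. In form: [[fingers, dx, dy, dz, twist], ...]. A call has 1 to 8 rows; each row shifts and turns the commanded pose from where the row before left it, along the tool's axes as they then stand; what a row does not reach is not made up. A row lasts 1/8 s, in which the tool goes at most 62.5 mm and 10.7 degrees, less where a joint would pass 70% of its speed; a pose out of reach is approached as far as the arm can. A call is refused whole if a number of a shift passes 6.25 or a number of a turn 0.188, either way. A call with a gripper value outside its range is refused whole. The fingers move at their own pace and stop on an object; the grip force is fixed at half the most. Time passes only in rows, so rows that do not move let the fingers close. It gives the time, the measured TCP pose, the force, the opening and the grip force at its end, in the units of the state.
- manip.state(): the state, without advancing time (a new reading comes with each control period).
- manip.capture(name): name is "side" or "top"; returns a dict with "img" (400x640x3 uint8, red, green, blue), "range_z" (400x640 float32, m along the optical axis (not along the pixel's ray), 0 where there is no reading), "K" (3x3 intrinsics, pixels), "rvec" (rotation vector, rad) and "tvec" (3), from world to camera coordinates, as OpenCV has them. Camera axes: x right, y down, z forward; pixel columns grow to the right and rows downward; lengths in m; the calibration is good to about 2 mm. A picture is of the moment at which its call begins.
- manip.finish_job(): hands the job in; it is judged then, once.
The state is a dict: "t": time; "q": joint angles; "joint_vel": joint speeds; "tau": joint torques, N m; "tcp_pos": TCP position; "ee_rot": TCP orientation; "ft_force": force on the tool from outside, world axes, zero at the start; "wrist_torque": the same for the moment, N m; "finger_gap": finger opening in m; "finger_force": force on a finger pad.
Only numpy, scipy, OpenCV 4.12 (cv2) and the standard library are available. Lean on these libraries where they do the work, as an engineer would, in place of code of your own. Each camera call takes 0.05 s, during which the arm holds its last target. There are 200 camera calls.

## Working session

There is one attempt and no reset: what is moved stays moved. The work goes in short steps, Python scripts to look and compute and a tool call to move; the robot and the scene stay as the last step left them, time stands still between calls to the robot, and variables do not carry over. Pictures are saved under pics/ and viewed, at most 10 in all, crops included, and the job is handed in when it is done.

Besides the shell and the picture viewer there is one more tool, called after "Call:" as name(argument=value, ...), one argument or row to a line, values as JSON. servo_tool: Moves the arm, as the interface text tells. Its arguments: {"type":"object","properties":{"commands":{"type":"array","items":{"type":"array","items":{"type":"number"}}}},"required":["commands"]}

```bash
mkdir -p pics
cat > h.py <<'E'
import numpy as np, cv2
from workcell import manip
def cap(n):
    c=manip.capture(n); R=cv2.Rodrigues(np.array(c["rvec"],float))[0]; c["R"]=R; c["t"]=np.array(c["tvec"],float).ravel(); c["K"]=np.array(c["K"],float); return c
def save(c,f): cv2.imwrite("pics/"+f,c["img"][:,:,::-1])
def pts(c):
    z=c["range_z"]; v,u=np.indices(z.shape); K=c["K"]
    P=np.stack([(u-K[0,2])/K[0,0]*z,(v-K[1,2])/K[1,1]*z,z],-1)
    P=(P-c["t"])@c["R"]; P[z==0]=np.nan; return P
def ray(c,u,v,h):
    d=c["R"].T@np.linalg.inv(c["K"])@np.array([u,v,1.]); o=-c["R"].T@c["t"]; return o+d*(h-o[2])/d[2]
E
python3 - <<'E'
from h import *
s=manip.state(); print(s)
for n in("top","side"):
    c=cap(n); save(c,n+"0.png"); np.savez("/tmp/"+n+"0.npz",**c); print(n,c["K"].tolist(),(-c["R"].T@c["t"]).round(3),c["R"].round(2).tolist())
    P=pts(c); hsv=cv2.cvtColor(c["img"],cv2.COLOR_RGB2HSV)
    m=cv2.inRange(hsv,(20,120,120),(35,255,255))
    N,l,st,ce=cv2.connectedComponentsWithStats(m)
    for i in range(1,N):
        if st[i,4]>60: print(st[i],ce[i].round(1),np.nanmedian(P[l==i],0).round(3))
E
```

```text
{'t': 0.0, 'q': array([-74.42018321,  26.89904251,  -2.78514501,  87.87440504,
         1.38231965,  65.3754784 ,  -4.71505854]), 'joint_vel': array([ 0.03865511, -0.00991251, -0.08533296,  0.0558342 , -0.01912143,
        0.07810633, -0.04992851]), 'tau': array([-6.22649295e-04, -5.07971871e+01, -8.05297983e-02, -2.36167520e+01,
       -6.12464407e-02,  3.77159135e-02,  1.61470284e-04]), 'tcp_pos': array([0.19981284, 0.64410881, 0.22147403]), 'ee_rot': array([-1.79884811e+02,  5.25236819e-03,  1.62767932e+02]), 'ft_force': array([-0.39090094, -0.03621483, -0.01147797]), 'wrist_torque': array([ 0.02073782,  0.00944363, -0.00608517]), 'finger_force': 0.0, 'finger_gap': 0.08714080835867447}
top [[456.0571801513437, 0.0, 309.9648513319798], [0.0, 456.0571801513437, 205.7808183586656], [0.0, 0.0, 1.0]] [ 0.416 -0.014  1.614] [[-0.03, -1.0, -0.02], [-1.0, 0.03, -0.06], [0.07, 0.02, -1.0]]
[ 78 141  10  52 486] [ 82.7 167. ] [0.654 0.736 0.182]
[260 161  27  28 241] [273.2 174.7] [0.619 0.131 0.138]
[ 303  170   41   51 1981] [323.  195.3] [ 0.548 -0.029  0.117]
side [[481.54016995884695, 0.0, 318.498311283527], [0.0, 481.54016995884695, 200.08086639329503], [0.0, 0.0, 1.0]] [ 0.097 -1.36   0.908] [[0.95, -0.3, -0.02], [-0.16, -0.46, -0.87], [0.25, 0.83, -0.49]]
[284 106  35  31 144] [295.2 114.3] [0.601 0.717 0.178]
[324 165  24  17 281] [335.2 173.2] [0.617 0.132 0.132]
[ 304  188   59   26 1028] [331.8 199.8] [ 0.547 -0.034  0.118]
```

View pics/top0.png

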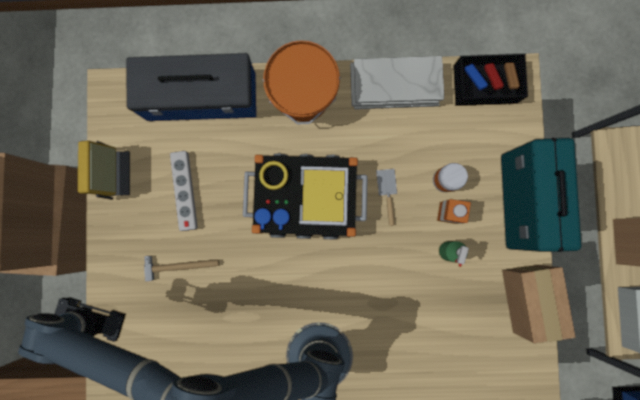

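View pics/side0.png

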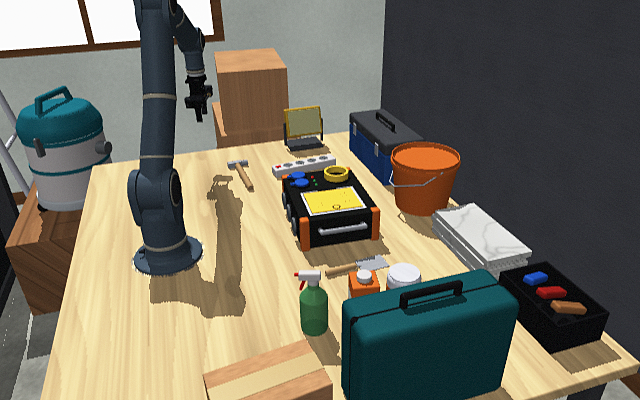

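Run:
```python
from h import *
for n in("top","side"):
    c=dict(np.load(f"/tmp/{n}0.npz")); 
    hsv=cv2.cvtColor(c["img"],cv2.COLOR_RGB2HSV); m=cv2.inRange(hsv,(20,120,120),(35,255,255))
    m=cv2.morphologyEx(m,cv2.MORPH_CLOSE,np.ones((5,5)))
    cs=max(cv2.findContours(m,0,2)[0],key=cv2.contourArea)
    h=cv2.convexHull(cs).reshape(-1,2)
    W=np.array([ray(c,u,v,.118)[:2] for u,v in h],np.float32)
    r=cv2.minAreaRect(W); print(n,r,cv2.boxPoints(r).round(4).tolist())
```

```text
top ((0.5479480028152466, -0.028133466839790344), (0.13242055475711823, 0.16334138810634613), 86.55343627929688) [[0.46239998936653137, -0.0892999991774559], [0.6255000233650208, -0.09910000115633011], [0.6334999799728394, 0.032999999821186066], [0.47040000557899475, 0.042899999767541885]]
side ((0.5483027696609497, -0.028054729104042053), (0.1392124891281128, 0.17000606656074524), 86.36211395263672) [[0.45910000801086426, -0.09210000187158585], [0.6287000179290771, -0.10289999842643738], [0.6376000046730042, 0.035999998450279236], [0.46790000796318054, 0.046799998730421066]]
```

The top view shows the box centred near pixel (305,196). Its cover spans (303–348, 168–224), the thumb mark is at (339,196), and the tape is at (273,175). The side view agrees: the hinge is towards +y and the box yaw is about -3.5°. The press point comes out near (0.545, -0.078, 0.118).

Call:
servo_tool(
  commands=[
    [0,-4.2,-4.5,0,0],
    [0,-4.2,-4.5,0,0],
    [0,-4.2,-4.5,0,0],
    [0,-4.2,-4.5,0,0],
    [0,-4.2,-4.5,0,0],
    [0,-4.2,-4.5,0,0],
    [0,-4.2,-4.5,0,0],
    [0,-4.2,-4.5,0,0],
  ],
)

```text
t: 1.1
tcp_pos: [0.4146, 0.1993, 0.2225]
ee_rot: [180.0, 0.0, 162.8]
ft_force: [1.3, 0.4, -0.0]
finger_gap: 0.0149
finger_force: 0.0
```

Call:
servo_tool(
  commands=[
    [0,-4.2,-4.5,0,0],
    [0,-4.2,-4.5,0,0],
    [0,-4.2,-4.5,0,0],
    [0,-4.2,-4.5,0,0],
    [0,-3.9,-4.8,0,0],
    [0,0,0,0,0.18],
    [0,0,0,0,0.18],
    [0,0,0,0,0.18],
  ],
)

```text
t: 2.1
tcp_pos: [0.544, -0.078, 0.222]
ee_rot: [-180.0, -0.0, 131.5]
ft_force: [-0.2, -0.5, -0.4]
finger_gap: 0.0003
finger_force: 0.0
```

Call:
servo_tool(
  commands=[
    [0,0,0,0,0.18],
    [0,0,0,0,0.18],
    [0,0,0,0,0.18],
    [0,0,0,0,0.18],
    [0,0,0,0,0.07],
    [0,0,0,0,0],
    [0,0,0,0,0],
  ],
)

```text
t: 2.98
tcp_pos: [0.5442, -0.0776, 0.2223]
ee_rot: [-180.0, -0.0, 86.6]
ft_force: [-0.5, 0.5, -1.0]
finger_gap: 0.0007
finger_force: 0.0
```

```bash
cat >> h.py <<'E'
from scipy.spatial.transform import Rotation as Ro
def go(target):
    s=manip.state(); R=Ro.from_euler('xyz',s["ee_rot"],degrees=True).as_matrix()
    print("t",s["t"],"tcp",s["tcp_pos"].round(4),"rot",s["ee_rot"].round(2),"F",s["ft_force"].round(2),"gap",round(s["finger_gap"],4),"d_tool_cm",(R.T@(np.array(target)-s["tcp_pos"])*100).round(2))
yaw=np.radians(-3.5); bx=np.array([np.cos(yaw),np.sin(yaw),0]); by=np.array([-np.sin(yaw),np.cos(yaw),0])
H=np.array([.5481,-.0281,.115])+.0675*by
E
python3 - <<'E'
from h import *
print(H, H-.118*by)
go(H-.118*by+[0,0,.003]); print(manip.state()["q"].round(1))
E
```

```text
[0.55222078 0.0392741  0.115     ] [ 0.54501705 -0.07850581  0.115     ]
t 2.975 tcp [ 0.5442 -0.0776  0.2223] rot [-1.7998e+02 -1.0000e-02  8.6630e+01] F [-0.52  0.5  -0.96] gap 0.0007 d_tool_cm [-0.08  0.09 10.43]
[-26.5  17.2  37.7 106.7 -12.   60.1  12.7]
```

Call:
servo_tool(
  commands=[
    [0,0,0.1,5,0],
    [0,0,0,4.8,0],
    [0,0,0,0.3,0],
    [0,0,0,0.3,0],
    [0,0,0,0.3,0],
    [0,0,0,0,0],
  ],
)

```text
t: 3.72
tcp_pos: [0.5467, -0.0782, 0.117]
ee_rot: [179.8, -0.0, 86.6]
ft_force: [1.7, -0.0, 1.6]
finger_gap: 0.0001
finger_force: 1.1
```

Call:
servo_tool(
  commands=[
    [0,0,0,0.2,0],
    [0,0,0,0.2,0],
    [0,0,0,0,0],
  ],
)

```text
t: 4.1
tcp_pos: [0.5468, -0.0783, 0.114]
ee_rot: [179.8, -0.1, 86.5]
ft_force: [-2.0, 0.5, 16.3]
finger_gap: 0.0006
finger_force: 8.2
```

Call:
servo_tool(
  commands=[
    [0,0,0,0.2,0],
    [0,0,0,0,0],
  ],
)

```text
t: 4.35
tcp_pos: [0.5469, -0.0783, 0.1137]
ee_rot: [179.8, -0.1, 86.5]
ft_force: [-6.7, 1.8, 29.3]
finger_gap: 0.0007
finger_force: 14.9
```

Now at the hard stop, so I'll retreat up and away towards the free-edge side.

Call:
servo_tool(
  commands=[
    [0,0,0,-6,0],
    [0,-6,0,0,0],
    [0,-6,0,0,0],
    [0,-4,0,-1,0],
    [0,0,0,0,0],
    [0,0,0,0,0],
    [0,0,0,0,0],
    [0,0,0,0,0],
  ],
)

```text
t: 5.35
tcp_pos: [0.536, -0.2361, 0.1792]
ee_rot: [-180.0, -0.0, 86.7]
ft_force: [-0.6, -0.0, -0.3]
finger_gap: 0.0002
finger_force: 0.0
```

Call:
servo_tool(
  commands=[
    [0,0,0,0,0],
    [0,0,0,0,0],
    [0,0,0,0,0],
    [0,0,0,0,0],
  ],
)

```text
t: 5.85
tcp_pos: [0.5357, -0.2376, 0.1795]
ee_rot: [-180.0, -0.0, 86.6]
ft_force: [-0.3, 0.5, 0.3]
finger_gap: 0.0004
finger_force: 0.0
```

Run:
```python
from h import *
go(H-.088*by+[0,0,-.009])
for n in("top","side"):
    c=cap(n); np.savez(f"/tmp/{n}1.npz",**c); P=pts(c)
    hsv=cv2.cvtColor(c["img"],cv2.COLOR_RGB2HSV)
    m=cv2.inRange(hsv,(0,100,60),(8,255,255))|cv2.inRange(hsv,(172,100,60),(180,255,255))
    N,l,st,ce=cv2.connectedComponentsWithStats(m)
    for i in range(1,N):
        p=ray(c,*ce[i],.1)-H; 
        if abs(p@bx)<.1 and -.13<p@by<.02: print(n,st[i],ce[i].round(1),(p@bx).round(4),(p@by).round(4))
    x,y=(200,130) if n=="top" else (260,120)
    cv2.imwrite(f"pics/{n}1.png",cv2.resize(c["img"][y:y+130,x:x+190,::-1],None,fx=4,fy=4,interpolation=2))
```

```text
t 5.85 tcp [ 0.5357 -0.2376  0.1795] rot [-180.     -0.     86.56] F [-0.28  0.46  0.3 ] gap 0.0004 d_tool_cm [18.93 -0.03  7.35]
side [331 206   6   3   9] [333.8 207.6] 0.0001 -0.093
```

View pics/top1.png

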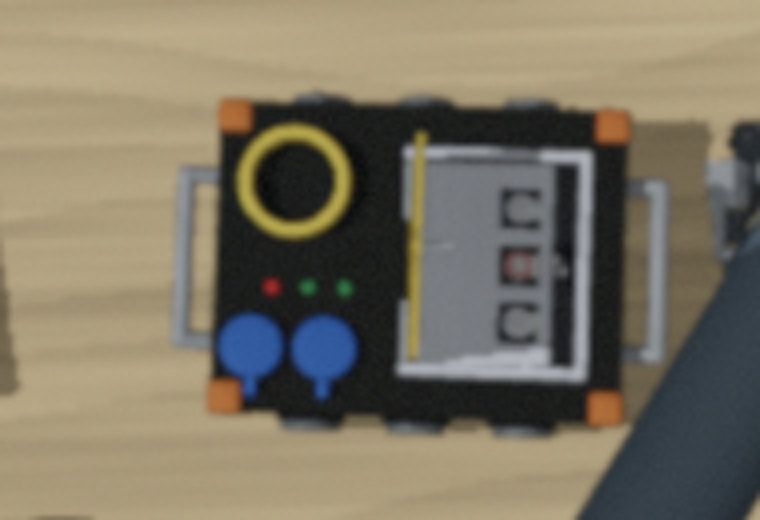

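View pics/side1.png

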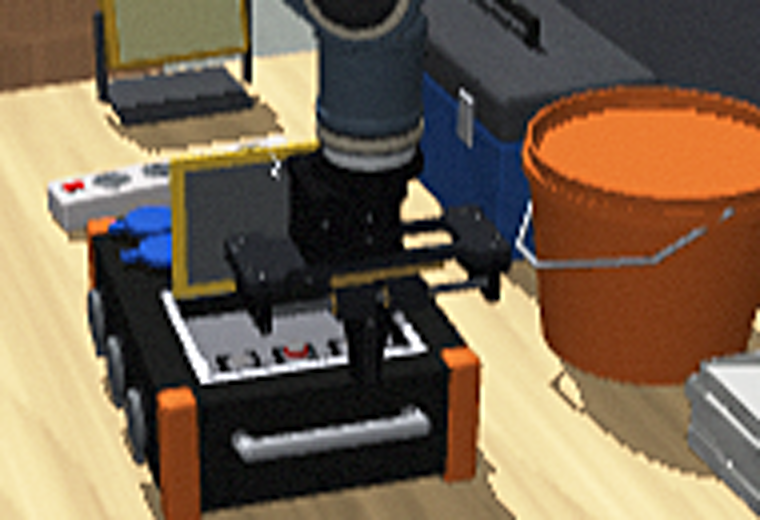

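The cover stands open: its yellow edge is at crop x≈415 in the top view. The red band is on the middle breaker, at crop (521,264) in the top view and (297,350) in the side view. It lies at x≈0 from the hinge middle, so I'll push that one.

Call:
servo_tool(
  commands=[
    [0,5,0,0,0],
    [0,5,0,0,0],
    [0,5,0,0,0],
    [0,2.5,0,2,0],
    [0,1.4,0,3,0],
    [0,0,0,2,0],
    [0,0,0,0.4,0],
    [0,0,0,0,0],
  ],
)

```text
t: 6.95
tcp_pos: [0.5474, -0.0494, 0.1059]
ee_rot: [180.0, 0.0, 86.5]
ft_force: [0.1, 0.9, 0.4]
finger_gap: 0.0004
finger_force: 0.0
```

Run:
```python
from h import *
go(H-.088*by+[0,0,-.009])
```

```text
t 6.95 tcp [ 0.5474 -0.0494  0.1059] rot [1.7997e+02 2.0000e-02 8.6530e+01] F [0.1  0.87 0.43] gap 0.0004 d_tool_cm [ 0.08 -0.06 -0.01]
```

Call:
servo_tool(
  commands=[
    [0,0,0,0.3,0],
    [0,0,0,0.3,0],
    [0,0,0,0.2,0],
    [0,0,0,0.1,0],
    [0,0,0,0,0],
  ],
)

```text
t: 7.58
tcp_pos: [0.548, -0.0496, 0.0982]
ee_rot: [179.9, -0.0, 86.5]
ft_force: [-2.3, -0.8, 13.5]
finger_gap: 0.0003
finger_force: 6.3
```

Call:
servo_tool(
  commands=[
    [0,0,0,0.1,0],
    [0,0,0,0,0],
  ],
)

```text
t: 7.82
tcp_pos: [0.548, -0.0496, 0.098]
ee_rot: [179.9, -0.1, 86.5]
ft_force: [-4.5, -0.6, 19.7]
finger_gap: 0.0005
finger_force: 9.6
```

Call:
servo_tool(
  commands=[
    [0,0,0,0.1,0],
    [0,0,0,0,0],
  ],
)

```text
t: 8.07
tcp_pos: [0.5481, -0.0496, 0.0978]
ee_rot: [179.9, -0.1, 86.5]
ft_force: [-6.5, -0.8, 25.7]
finger_gap: 0.0006
finger_force: 12.9
```

The button is home (hard stop at z 0.098). Next I go up, over the open cover, and down behind it.

Call:
servo_tool(
  commands=[
    [0,0,0,-5,0],
    [0,0,0,-5,0],
    [0,0,0,-5,0],
    [0,0,0,-5,0],
    [0,4.5,0,0,0],
    [0,4.5,0,0,0],
    [0,4.5,0,0,0],
    [0,0,0,0,0],
  ],
)

```text
t: 9.07
tcp_pos: [0.5545, 0.091, 0.2935]
ee_rot: [-179.9, -0.1, 87.0]
ft_force: [1.0, 0.1, -0.3]
finger_gap: 0.0006
finger_force: 0.0
```

Run:
```python
from h import *
go(H+.045*by+[0,0,.11])
for n in("top","side"):
    c=cap(n); np.savez(f"/tmp/{n}2.npz",**c)
    x,y=(200,130) if n=="top" else (260,120)
    cv2.imwrite(f"pics/{n}2.png",cv2.resize(c["img"][y:y+130,x:x+190,::-1],None,fx=4,fy=4,interpolation=2))
```

```text
t 9.075 tcp [0.5545 0.091  0.2935] rot [-1.7988e+02 -6.0000e-02  8.7030e+01] F [ 1.03  0.12 -0.34] gap 0.0006 d_tool_cm [-0.69  0.1   6.85]
```

View pics/side2.png

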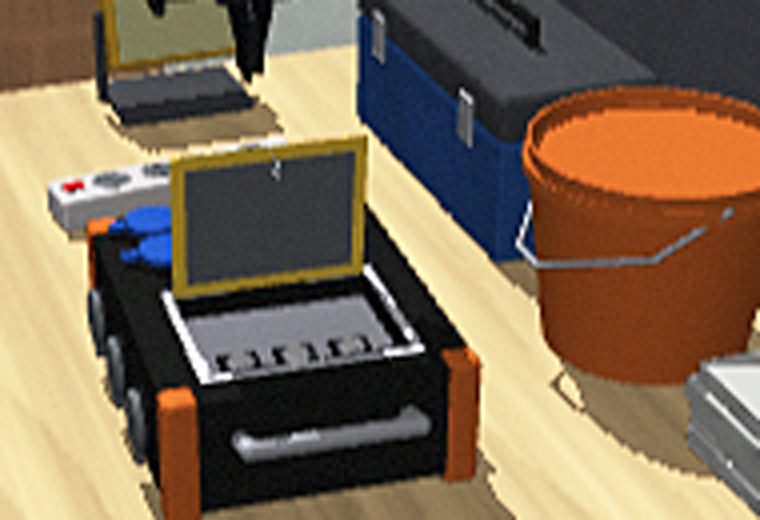

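The cover is fully open, and no red band shows on any of the three caps (crop ~(240–350, 350)). The arm is behind and clear.

Call:
servo_tool(
  commands=[
    [0,0,0.1,3.4,0],
    [0,0,0,3.4,0],
    [0,-3,0,0,0],
    [0,-1.7,0,0,0],
    [0,-1.6,0,0.3,0],
    [0,-1.6,0,0.3,0],
    [0,0,0,0,0],
  ],
)

```text
t: 10.05
tcp_pos: [0.5515, 0.0054, 0.2207]
ee_rot: [180.0, 0.0, 86.4]
ft_force: [-0.5, 0.8, 1.5]
finger_gap: 0.0007
finger_force: 0.6
```

Run:
```python
from h import *
go(H-.0276*by+[0,0,.1036])
```

```text
t 10.05 tcp [0.5515 0.0054 0.2207] rot [1.7997e+02 2.0000e-02 8.6420e+01] F [-0.48  0.75  1.54] gap 0.0007 d_tool_cm [ 0.63 -0.13  0.21]
```

Call:
servo_tool(
  commands=[
    [0,-1.2,-0.1,0.9,0],
    [0,-1.1,0,0.9,0],
    [0,-1.2,0,1.1,0],
    [0,-1.1,0,1.2,0],
    [0,-0.8,0,1.4,0],
    [0,-0.7,0,1.5,0],
    [0,0,0,0,0],
  ],
)

```text
t: 10.92
tcp_pos: [0.5454, -0.0547, 0.1489]
ee_rot: [-179.8, 0.1, 86.5]
ft_force: [-0.2, -0.6, 2.6]
finger_gap: 0.0004
finger_force: 0.9
```

Run:
```python
from h import *
go(H-.112*by+[0,0,.003])
c=cap("side"); cv2.imwrite(f"pics/side3.png",cv2.resize(c["img"][120:250,260:450,::-1],None,fx=4,fy=4,interpolation=2))
```

```text
t 10.925 tcp [ 0.5454 -0.0547  0.1489] rot [-1.7978e+02  5.0000e-02  8.6500e+01] F [-0.19 -0.57  2.64] gap 0.0004 d_tool_cm [-1.78  0.12  3.09]
```

View pics/side3.png

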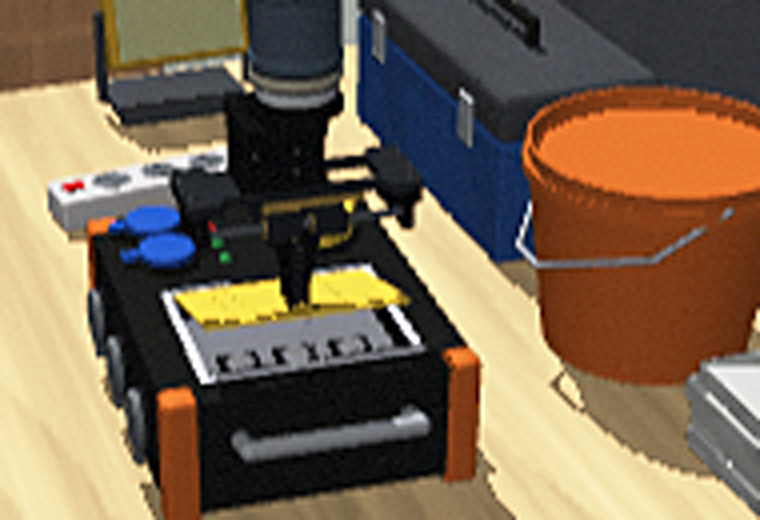

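The cover is following the fingers down (about 0.3 rad). Next I'll close it and press.

Call:
servo_tool(
  commands=[
    [0,-0.7,0.1,1,0],
    [0,-0.7,0,1,0],
    [0,-0.7,0,0.6,0],
    [0,-0.2,0,0.4,0],
    [0,0,0,0.3,0],
    [0,0,0,0.3,0],
    [0,0,0,0.2,0],
    [0,0,0,0,0],
  ],
)

```text
t: 11.98
tcp_pos: [0.5463, -0.0778, 0.1141]
ee_rot: [-180.0, -0.0, 86.5]
ft_force: [-4.2, -1.3, 14.7]
finger_gap: 0.0001
finger_force: 7.0
```

Call:
servo_tool(
  commands=[
    [0,0,0,0.2,0],
    [0,0,0,0,0],
  ],
)

```text
t: 12.22
tcp_pos: [0.5465, -0.0778, 0.1138]
ee_rot: [180.0, -0.1, 86.5]
ft_force: [-9.3, 0.2, 26.8]
finger_gap: 0.0004
finger_force: 13.6
```

Call:
servo_tool(
  commands=[
    [0,0,0,-1,0],
    [0,0,0,-4,0],
    [0,-5,0,-4,0],
    [0,-6,0,0,0],
    [0,-6,0,0,0],
    [0,0,0,0,0],
    [0,0,0,0,0],
    [0,0,0,0,0],
  ],
)

```text
t: 13.22
tcp_pos: [0.5369, -0.2432, 0.1991]
ee_rot: [-180.0, -0.1, 86.7]
ft_force: [-0.3, 0.3, -0.0]
finger_gap: 0.0006
finger_force: 0.0
```

Run:
```python
from h import *
go(H)
c=cap("top"); P=pts(c); c0=dict(np.load("/tmp/top0.npz")); P0=pts(c0)
for f in(-.03,-.07,-.11,-.128):
    p=H+f*by+.03*bx; q=c["K"]@(c["R"]@p+c["t"]); u,v=(q[:2]/q[2]).round().astype(int); print(f,P0[v,u].round(3),P[v,u].round(3))
c=cap("side"); cv2.imwrite(f"pics/side4.png",cv2.resize(c["img"][120:250,260:450,::-1],None,fx=4,fy=4,interpolation=2))
```

```text
t 13.225 tcp [ 0.5369 -0.2432  0.1991] rot [-1.7997e+02 -7.0000e-02  8.6740e+01] F [-0.25  0.31 -0.03] gap 0.0006 d_tool_cm [28.28 -0.07  8.44]
-0.03 [0.58  0.007 0.114] [0.579 0.006 0.119]
-0.07 [ 0.578 -0.033  0.119] [ 0.578 -0.033  0.115]
-0.11 [ 0.574 -0.072  0.116] [ 0.573 -0.072  0.12 ]
-0.128 [ 0.573 -0.089  0.119] [ 0.574 -0.089  0.112]
```

View pics/side4.png

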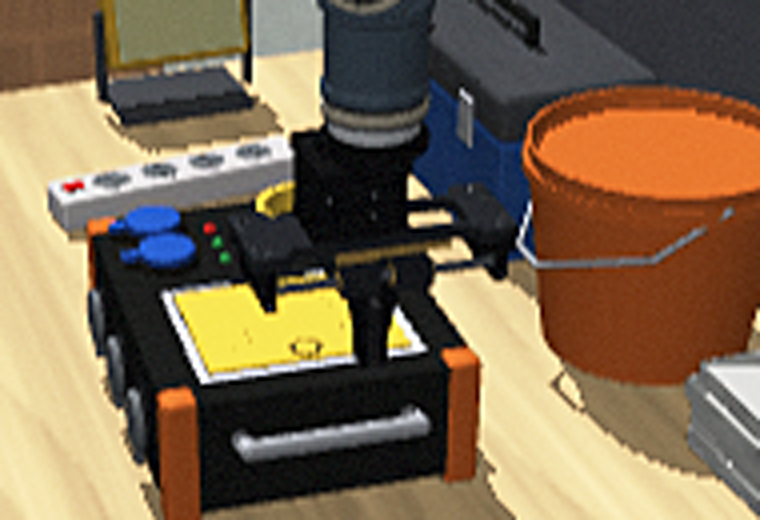

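The cover lies flush, with its thumb mark at crop (306,346), and it has stayed shut for 1 s with the fingers clear.

```bash
python3 -c "
from workcell import manip
print(manip.finish_job())"
```

```text
the job is handed in; nothing more can be done
None
```

The job is handed in: the cover popped fully open, the middle reset button was pushed to its hard stop, and the cover was pressed shut and stayed flush after release, with the arm clear at 13.2 s (the hand-in returned no verdict).

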